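Rotate the store-cupboard pots from the draining rack into the tray

TASK

Rotate the stock: move the four pots (tall slim pot, short wide pot, square tin, domed shaker) from the steel draining rack into the four compartments of the wooden tray, one in each, with the row reversed: the one now nearest the robot goes into the compartment farthest from the robot, the next one into the next, and the one now farthest goes nearest. Keep the pots upright, set each one down gently without dropping it, and let go of them all standing flat on the tray's floor.

Things in the scene. Friction and masses are not known exactly. Their poses are not given: they have to be found in the camera images.
- tall_mid (a point): the tall slim pot: round white ceramic, 36 mm across, with a flat steel lid of 33 mm, 72 mm high in all; loose, about 0.16 kg. The point is on its axis half-way up (36 mm above its foot); z points up. The straight side to grip runs to 62 mm above the foot.
- squat_mid (a point): the short wide pot: round white ceramic, 50 mm across, its straight side 42 mm high, with a flat wooden lid and small knob, 56 mm high in all; loose, about 0.18 kg. The point is on its axis half-way up (28 mm above its foot); z points up.
- tin_mid (a point): the square tin: plain steel, 44 by 44 mm, 66 mm high with its slightly narrower dark lid (straight side to 56 mm); loose, about 0.15 kg. The point is on its axis half-way up (33 mm above its foot); x and y are square to its sides, z up. It stands turned by up to 0.25 rad to the row.
- shaker_mid (a point): the shaker: round plain steel, 44 mm across, with a domed top with small dark holes, 62 mm high in all (straight side to 44 mm); loose, about 0.14 kg. The point is on its axis half-way up (31 mm above its foot); z points up.
- coaster_tall: fixed cork disc, 64 mm across, 6 mm thick, on the steel rack beneath the tall slim pot at the start and so marking where that one started in the row; origin at the centre of its underside, 30 mm above the worktop, z up. It stays on the rack; the draw decides which of the four places it has.
- coaster_squat: fixed cork disc, 64 mm across, 6 mm thick, on the steel rack beneath the short wide pot at the start and so marking where that one started in the row; origin at the centre of its underside, 30 mm above the worktop, z up. It stays on the rack; the draw decides which of the four places it has.
- coaster_tin: fixed cork disc, 64 mm across, 6 mm thick, on the steel rack beneath the square tin at the start and so marking where that one started in the row; origin at the centre of its underside, 30 mm above the worktop, z up. It stays on the rack; the draw decides which of the four places it has.
- coaster_shaker: fixed cork disc, 64 mm across, 6 mm thick, on the steel rack beneath the shaker at the start and so marking where that one started in the row; origin at the centre of its underside, 30 mm above the worktop, z up. It stays on the rack; the draw decides which of the four places it has.
- rack: low steel wire draining rack, fixed, 300 by 78 mm, 30 mm high, left or right on the worktop; origin at the centre of its underside; x runs along the row, away from the robot (turned by up to 0.25 rad), z up. The coasters lie on it at x = -108, -36, +36 and +108 mm, y = 0; the pots stand within a few mm of their centres, feet 36 mm above the worktop. Bystanders near it are under 100 mm high.
- tray: low wooden tray, fixed, 294 by 78 mm, with four open compartments in a row, on the other side of the worktop; origin at the centre of its underside; x runs along the row, away from the robot (turned by up to 0.25 rad), z up. Compartment centres at x = -108, -36, +36, +108 mm, y = 0; each is 66 by 66 mm inside, floor 10 mm above the worktop, walls 6 mm thick, 6 mm above that floor.
Not all that is in view belongs to the job. What is shaped like the part that bears tin_mid but blue is not meant.

How it is judged:
By the outcome, as a careful person would: the job done as asked, in the order asked, and still so for the second after the job is handed in, with the robot touching nothing.
It also fails if it takes over 112 s, if anything falls off the work surface, if the arm or the gripper's body presses on something with over 40 N, if the wrist force passes 120 N, or if a joint passes its speed limit or range.

ROBOT

A 7-joint arm with a two-finger parallel gripper is mounted at the origin on the work surface. World frame = base frame: x ahead of the robot, y to its left, z up, the work surface at z = 0. Lengths are in m, angles in rad, forces in N, time in s.
With the tool pointing down it reaches from about 0.4 to 0.85 m from the base axis. Payload 4.5 kg.
Tool frame: the origin (TCP) lies between the finger pads; the fingertips stand 19 mm ahead of it and the grasp point (between the pads) is the TCP (r.tips_ahead is the distance from the TCP to the fingertips, in m); z points along the fingers, y is the line along which they close (so a half turn about z gives the same grasp; the last joint's range is limited). The gripper opens to 88 mm and grips with 3 to 60 N. Pads are 18 mm wide; open, the fingers measure 123 mm over their backs; the gripper's body (75 mm by 187 mm) begins 45 mm behind the grasp point.
Start: joints at [-1.106, 0.689, -0.195, 1.565, 0.157, 0.902, -0.215], TCP at [0.261, 0.568, 0.258] pointing down, gripper open.
Joint ranges: [-3.01, 3.01], [-0.46, 2.08], [-1.47, 1.51], [0.13, 2.56], [-1, 4.14], [0.04, 2.09], [-2.66, 2.66]. Speed limits (rad/s): [2.57, 2.57, 3.14, 3.14, 3.14, 3.14, 3.14].

INTERFACE

Orientations are given as a unit quaternion [x, y, z, w].
In Python, from plant import r, cams, models gives the robot as it stands. The module is installed in compiled form; this text tells all that it offers.
- The arm moves only by the tool jog_arm, never from a script. Its arguments are lists of equal length, an entry for each row: "turn": the turn, a rotation vector about the tool's x, y, z in rad, a list of three; "translation": the shift along the tool's x, y, z in m, a list of three; "grip": the closure, from 0 (fully open) to 1 (shut). In form: {"turn": [[ax, ay, az], ...], "translation": [[tx, ty, tz], ...], "grip": [grip, ...]}. A call has 1 to 20 rows; each row is the pose to reach, as a shift and turn from the pose commanded when the call began, along the tool's axes at that moment; what a row does not reach only later rows make up. A row lasts 1/8 s, in which the tool goes at most 62.5 mm and 10.7 degrees, less where a joint would pass 70% of its speed; a pose out of reach is approached as far as the arm can. A call with a gripper value outside its range is refused whole. The fingers move at their own pace and stop on an object; "force" is the grip in N (left out, the last holds). Time passes only in rows, so rows that repeat a pose let the fingers close. It gives the time, the measured TCP pose, the force, the opening and the grip force at its end, in the units of the state.
- r.get_state(): the state, without advancing time (a new reading comes with each control period).
- cams.snapshot(name): name is "scene" or "top" or "wrist"; returns the picture (384x512x3 uint8, red, green, blue); there is no depth.
- cams.camera_params(name): a dict with "fx", "fy", "cx", "cy" (pixels), "eye" and "orientation" of the camera in the world. Camera axes: x right, y up, looking along -z (the intrinsics and any distortion apply to the point x, -y, -z); pixel columns grow to the right and rows downward; lengths in m; the calibration is good to about 2 mm. A picture is of the moment at which its call begins: read the wrist's pose just before it. camera_params takes no time and is no camera call; for the wrist camera it gives the pose at the moment of the call.
- r.finish_job(): hands the job in; it is judged then, once.
Trained networks look in the newest picture that a camera, given by its name, has taken for a name from the list of things; names that differ only in an ending like _2 or _b are one class to them, and where a whole thing is asked for, a point or a joint stands for the part that bears it (a point fixed in the world has none). Each returns a list of dicts, best first, with "p" (0 to 1); they miss things now and then, are a little off and sometimes report something else, mostly with a low value. They report only what shows in the picture. A call takes as long as a camera call. They do not tell look-alikes from the thing itself.
- models.find_in(camera, name): "position" ([x, y, z] in m, in world coordinates, good to about 4 mm: the middle of the surface that is visible of it).
- models.masks_of(camera, name): "pixels" (384x512 bool, what is visible of it).
- models.place_of(camera, name): "position" ([x, y, z] in m, in world coordinates, good to about 4 mm: a listed point, or the origin of a listed thing).
The state is a dict: "clock": time; "q": joint angles; "qd": joint speeds; "joint_torque": joint torques, N m; "tool_pos": TCP position; "eef_rot": TCP orientation; "contact_force": force on the tool from outside, world axes, zero at the start; "moment": the same for the moment, N m; "opening": opening from 0.0 (shut) to 1.0 (fully open); "finger_force": force on a finger pad.
Only numpy, scipy, OpenCV 4.12 (cv2) and the standard library are available. Lean on these libraries where they do the work, as an engineer would, in place of code of your own. Each camera call takes 0.05 s, during which the arm holds its last target. There are 200 camera calls.

## Working session

There is one attempt and no reset: what is moved stays moved. The work goes in short steps, Python scripts to look and compute and a tool call to move; the robot and the scene stay as the last step left them, time stands still between calls to the robot, and variables do not carry over. Pictures are saved under pics/ and viewed, at most 14 in all, crops included, and the job is handed in when it is done.

Besides the shell and the picture viewer there is one more tool, called after "Request:" as name(argument=value, ...) on one line, values as JSON. jog_arm: Moves the arm, as the interface text tells. Its arguments: {"type":"object","properties":{"turn":{"type":"array"},"translation":{"type":"array"},"grip":{"type":"array"},"force":{"type":"number"}},"required":["turn","translation","grip"]}

```bash
mkdir -p pics
python3 - <<'E'
from plant import r,cams,models
import cv2
s=r.get_state();print(s)
for c in ["scene","top"]:
    im=cams.snapshot(c);cv2.imwrite(f"pics/{c}0.png",im[:,:,::-1])
    print(c,cams.camera_params(c))
    for n in ["tall_mid","squat_mid","tin_mid","shaker_mid","rack","tray","coaster_tall"]:
        print(n,[(round(d["p"],2),[round(float(v),4) for v in d["position"]]) for d in models.place_of(c,n)][:4])
E
```

```text
{'clock': 0.0, 'q': array([-1.10619242,  0.68998943, -0.19450287,  1.56637587,  0.15730442,
        0.90248661, -0.21513756]), 'qd': array([-0.00139414, -0.00010358, -0.00082026,  0.00096373,  0.00044326,
       -0.00044224,  0.00102114]), 'joint_torque': array([ 4.04910315e-04, -5.27561581e+01, -1.26667667e+00, -1.53423375e+01,
       -5.26672311e-02,  6.69958186e-03,  1.66328732e-04]), 'tool_pos': array([0.26079455, 0.56731433, 0.25689783]), 'eef_rot': array([ 2.13718073e-01,  9.76894935e-01, -9.24993601e-04, -1.27986323e-04]), 'contact_force': array([ 0.43831099, -0.68788861,  0.31194538]), 'moment': array([ 0.02250658,  0.0210532 , -0.00305744]), 'finger_force': 0.0, 'opening': 1.001956898014563}
scene {'fx': 391.83199379432176, 'fy': 391.83199379432176, 'cx': 265.46374885035897, 'cy': 193.54165436423244, 'eye': array([ 1.23276575, -0.16310519,  0.7045752 ]), 'orientation': array([0.3155081 , 0.26748632, 0.56812747, 0.71143298])}
tall_mid [(0.89, [0.641, -0.1467, 0.0728])]
squat_mid [(0.74, [0.5686, -0.1409, 0.0615])]
tin_mid [(0.95, [0.3977, -0.2737, 0.0337]), (0.9, [0.4995, -0.
[... 384 characters left out ...]
596564725, 'fy': 428.5886596564725, 'cx': 254.3859997774854, 'cy': 195.2271265977457, 'eye': array([ 0.42256877, -0.02440702,  0.89658004]), 'orientation': array([-0.04755603,  0.04448861,  0.70812763, -0.703075  ])}
tall_mid [(0.71, [0.5741, -0.1406, 0.0617]), (0.6, [0.6403, -0.143, 0.071])]
squat_mid [(0.86, [0.5698, -0.1409, 0.0639]), (0.48, [0.6426, -0.1482, 0.0297])]
tin_mid [(0.82, [0.5013, -0.2707, 0.0367]), (0.75, [0.4032, -0.2688, 0.0366]), (0.69, [0.4224, -0.1259, 0.0745])]
shaker_mid [(0.62, [0.5031, -0.1313, 0.0668]), (0.44, [0.5694, -0.1402, 0.0636])]
rack [(0.61, [0.5342, -0.1356, 0.0018])]
tray [(0.77, [0.532, 0.1952, -0.0009])]
coaster_tall [(0.69, [0.6424, -0.1482, 0.0265])]
```

View pics/scene0.png

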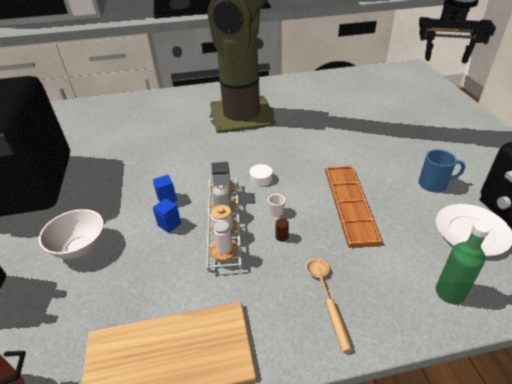

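View pics/top0.png

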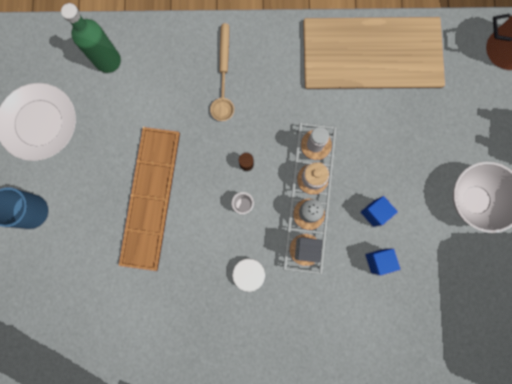

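The pots stand on the rack from near to far as tin (px 309,250 in top), shaker (311,212), squat (315,176) and tall (319,140). The blue blocks at (379,211) and (384,261) are the look-alikes and not meant. The tray is at (150,198).

```bash
cat > h.py <<'E'
from plant import r,cams,models
import numpy as np, cv2
from scipy.spatial.transform import Rotation as Ro
def plane(c,uv,z,p=None):
    p=p or cams.camera_params(c); uv=np.atleast_2d(np.asarray(uv,float))
    d=np.c_[(uv[:,0]-p["cx"])/p["fx"],-(uv[:,1]-p["cy"])/p["fy"],-np.ones(len(uv))]
    d=Ro.from_quat(p["orientation"]).apply(d); e=p["eye"]
    return e+d*((z-e[2])/d[:,2])[:,None]
def proj(P,p):
    q=Ro.from_quat(p["orientation"]).inv().apply(np.atleast_2d(P)-p["eye"])
    return np.c_[p["cx"]+p["fx"]*q[:,0]/-q[:,2],p["cy"]-p["fy"]*q[:,1]/-q[:,2]]
def go(pos,yaw):
    """shift and turn (tool axes) to pos, tool y along world angle yaw (mod pi)"""
    s=r.get_state();R0=Ro.from_quat(s["eef_rot"]);best=None
    for k in (0,np.pi):
        y=np.array([np.cos(yaw+k),np.sin(yaw+k),0]);z=np.array([0,0,-1.])
        t=(R0.inv()*Ro.from_matrix(np.c_[np.cross(y,z),y,z])).as_rotvec()
        if best is None or np.linalg.norm(t)<np.linalg.norm(best): best=t
    print("shift",R0.inv().apply(np.array(pos)-s["tool_pos"]).round(4),"turn",best.round(4))
E
python3 - <<'E'
from h import *
for c in ["top","scene"]:
    im=cams.snapshot(c)
    for n,z in [("tray",.016),("rack",.03)]:
        for d in models.masks_of(c,n)[:3]:
            m=d["pixels"]
            v,u=np.nonzero(m)
            W=plane(c,np.c_[u,v],z)[:,:2].astype(np.float32)
            (cx,cy),(w,h),a=cv2.minAreaRect(W)
            bx=cv2.boxPoints(((cx,cy),(w,h),a)); e=max([bx[1]-bx[0],bx[2]-bx[1]],key=np.linalg.norm); e=e*np.sign(e[0])
            print(c,n,round(d["p"],2),m.sum(),round(cx,4),round(cy,4),round(w,3),round(h,3),"yaw",round(float(np.arctan2(e[1],e[0])),3))
im=cams.snapshot("top")
crop=cv2.resize(im[110:285,110:400],None,fx=2.7,fy=2.7,interpolation=cv2.INTER_CUBIC)
cv2.imwrite("pics/crop1.png",crop[:,:,::-1])
go([.5,-.13,.33],np.pi/2-.11)
E
```

```text
top tray 0.83 5348 0.5352 0.1958 0.081 0.293 yaw -0.144
top rack 0.7 993 0.533 -0.1335 0.081 0.306 yaw -0.13
scene tray 0.82 2630 0.5407 0.1949 0.085 0.313 yaw -0.131
scene rack 0.86 647 0.5411 -0.1342 0.08 0.317 yaw -0.127
scene rack 0.3 490 0.5992 -0.144 0.038 0.104 yaw -0.042
shift [-0.5086 -0.5344 -0.0723] turn [ 1.000e-04  0.000e+00 -3.208e-01]
```

View pics/crop1.png

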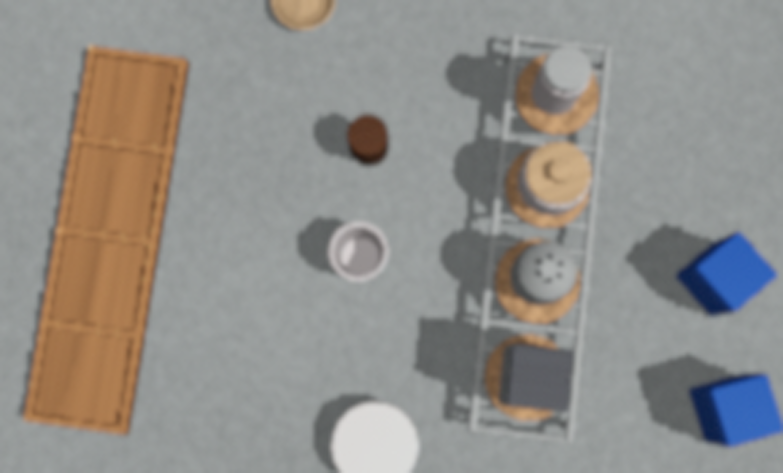

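The crop shows the order clearly: dark-lidded square tin (538,377), holed dome shaker (546,272), wooden-knobbed squat pot (556,175), steel-lidded tall pot (567,68). The two blue cubes at right (728,272) and (738,407) are not meant. I'll take a closer look with the wrist camera, first over the tray on the way.

Run:
```python
from h import *
go([.53,.19,.36],np.pi/2-.144)
```

```text
shift [-0.4022 -0.2311 -0.1023] turn [ 1.000e-04  0.000e+00 -2.868e-01]
```

Request:
jog_arm(turn=[[0,0,-0.287],[0,0,-0.287],[0,0,-0.287],[0,0,-0.287],[0,0,-0.287],[0,0,-0.287],[0,0,-0.287],[0,0,-0.287],[0,0,-0.287],[0,0,-0.287],[0,0,-0.287],[0,0,-0.287]], translation=[[-0.402,-0.231,-0.102],[-0.402,-0.231,-0.102],[-0.402,-0.231,-0.102],[-0.402,-0.231,-0.102],[-0.402,-0.231,-0.102],[-0.402,-0.231,-0.102],[-0.402,-0.231,-0.102],[-0.402,-0.231,-0.102],[-0.402,-0.231,-0.102],[-0.402,-0.231,-0.102],[-0.402,-0.231,-0.102],[-0.402,-0.231,-0.102]], grip=[0,0,0,0,0,0,0,0,0,0,0,0])

```text
clock: 2.65
tool_pos: [0.5291, 0.1913, 0.3596]
eef_rot: [0.071, 0.997, 0.0, -0.0]
contact_force: [0.4, -0.1, -0.2]
opening: 0.998
finger_force: 0.0
```

Run:
```python
from h import *
print(cams.camera_params("wrist"))
p=cams.camera_params("wrist");im=cams.snapshot("wrist");cv2.imwrite("pics/w1.png",im[:,:,::-1])
for d in models.masks_of("wrist","tray")[:2]:
    v,u=np.nonzero(d["pixels"]);W=plane("wrist",np.c_[u,v],.016,p)[:,:2].astype(np.float32)
    print(round(d["p"],2),cv2.minAreaRect(W))
print([(d["p"],d["position"]) for d in models.place_of("wrist","tray")])
print([plane("wrist",[[u,v]],.016,p)[0].round(3) for u in (0,511) for v in (0,383)])
go([.50,-.13,.36],np.pi/2-.13)
```

```text
{'fx': 344.1003429798379, 'fy': 344.1003429798379, 'cx': 259.4826455837835, 'cy': 191.05348873439607, 'eye': array([0.45828531, 0.20112541, 0.48656626]), 'orientation': array([-0.10552419, -0.09216287,  0.64906099,  0.74772354])}
0.69 ((0.5360771417617798, 0.19841089844703674), (0.07960133999586105, 0.2941684424877167), 81.82563018798828)
0.51 ((0.42949217557907104, -0.12050218135118484), (0.04172997176647186, 0.06660597026348114), 70.11614227294922)
[(0.75, [0.5315, 0.1981, 0.0007]), (0.26, [0.568, -0.1356, 0.0632])]
[array([ 0.307, -0.098,  0.016]), array([ 0.866, -0.301,  0.016]), array([0.395, 0.522, 0.016]), array([0.989, 0.558, 0.016])]
shift [-0.0164 -0.3216 -0.0004] turn [ 0.0001 -0.0001 -0.0128]
```

View pics/w1.png

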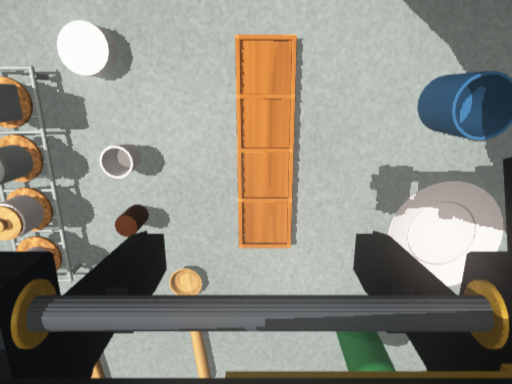

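The wrist view shows the whole tray (236–297, 34–248). The fit matches its 294x78 mm size, centred near (0.536, 0.197) with yaw -0.143. Next is the rack.

Request:
jog_arm(turn=[[0,0,0.013],[0,0,0.013],[0,0,0.013],[0,0,0.013],[0,0,0.013],[0,0,0.013],[0,0,0.013],[0,0,0.013]], translation=[[-0.016,-0.322,0],[-0.016,-0.322,0],[-0.016,-0.322,0],[-0.016,-0.322,0],[-0.016,-0.322,0],[-0.016,-0.322,0],[-0.016,-0.322,0],[-0.016,-0.322,0]], grip=[0,0,0,0,0,0,0,0])

```text
clock: 3.8
tool_pos: [0.5, -0.1284, 0.3598]
eef_rot: [0.077, 0.997, 0.001, 0.0]
contact_force: [-0.5, 1.3, -0.1]
opening: 0.995
finger_force: 0.0
```

Run:
```python
from h import *
p=cams.camera_params("wrist");im=cams.snapshot("wrist");cv2.imwrite("pics/w2.png",im[:,:,::-1])
for n in ["tall_mid","squat_mid","tin_mid","shaker_mid","coaster_tall","coaster_tin","rack"]:
    print(n,[(round(d["p"],2),np.round(d["position"],4)) for d in models.place_of("wrist",n)][:4])
P=[[.4,-.12,.066],[.64,-.147,.066]];print(proj(P,p))
```

```text
tall_mid [(0.83, array([ 0.6398, -0.1446,  0.0712]))]
squat_mid [(0.88, array([ 0.57  , -0.1386,  0.0598]))]
tin_mid [(0.91, array([ 0.4953, -0.2712,  0.0334])), (0.71, array([ 0.419 , -0.1221,  0.0666])), (0.64, array([ 0.3996, -0.2708,  0.0322]))]
shaker_mid [(0.59, array([ 0.4986, -0.1309,  0.069 ]))]
coaster_tall [(0.66, array([ 0.6415, -0.1471,  0.0341]))]
coaster_tin []
rack []
[[253.11920964  65.62371238]
 [261.31459333 255.95396736]]
```

View pics/w2.png

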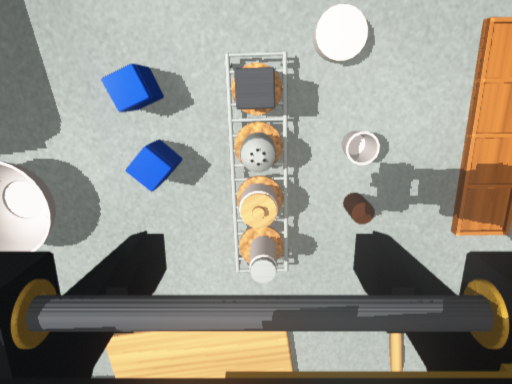

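The wrist view shows the tin (255,88), shaker (258,152), squat (259,207) and tall pot (262,260) in a row. The blue cubes sit apart at (132,88) and (154,165). Next I need the tin's yaw, from its lid.

Run:
```python
from h import *
im=cv2.imread("pics/w2.png");p=cams.camera_params("wrist")
g=cv2.cvtColor(im,cv2.COLOR_BGR2GRAY);m=np.zeros_like(g);m[62:115,228:282]=(g[62:115,228:282]<85)*255
m=cv2.morphologyEx(m,cv2.MORPH_OPEN,np.ones((5,5)))
v,u=np.nonzero(m);print(len(u),u.min(),u.max(),v.min(),v.max())
c=max(cv2.findContours(m,0,2)[0],key=cv2.contourArea)[:,0]
print(cv2.minAreaRect(plane("wrist",c,.102,p)[:,:2].astype(np.float32)))
go([.420,-.1225,.17],np.pi/2-.1)
```

```text
Traceback (most recent call last):
ValueError: zero-size array to reduction operation minimum which has no identity
```

Run:
```python
from h import *
im=cv2.imread("pics/w2.png");p=cams.camera_params("wrist")
g=cv2.cvtColor(im,cv2.COLOR_BGR2GRAY);print(g[60:116:5,226:286:5])
sub=g[62:118,226:286];t,_=cv2.threshold(sub,0,255,cv2.THRESH_OTSU);m=np.zeros_like(g);m[62:118,226:286]=(sub<t)*255
m=cv2.morphologyEx(m,cv2.MORPH_OPEN,np.ones((7,7)))
c=max(cv2.findContours(m,0,2)[0],key=cv2.contourArea)[:,0];print(t,c.min(0),c.max(0))
print(cv2.minAreaRect(plane("wrist",c,.102,p)[:,:2].astype(np.float32)))
go([.420,-.1225,.17],np.pi/2-.1)
```

```text
[[242 205 205 116 126 122 163 121 118 123 125 140]
 [237  84 118 118 199 200 225 195 183 194 204 145]
 [235 204 109 110 110 109 112 111 113 113 194 225]
 [233 189 109 109 110 109 110 109 112 110 109 118]
 [233 202 109 110 109 110 110 110 109 110 105 113]
 [218 195 107 109 107 108 107 108 108 107  87 103]
 [201 164 109 110 108 107 108 108 109 109 112  92]
 [196 151 109 109 109 108 107 108 108 108 106 109]
 [207 147 117 110 110 112 111 111 112 110 101 118]
 [204 181 120 111 109 110 109 109 108 107 103 110]
 [206 148 206 134 182 199 114 106 114 105 114 118]
 [196 167 211 199 127 202 188 199 130 128 124 125]]
155.0 [234  64] [285 115]
((0.4274636209011078, -0.11863609403371811), (0.05494636669754982, 0.052460309118032455), 81.08594512939453)
shift [ 0.0798 -0.0046  0.1897] turn [ 0.0001  0.     -0.056 ]
```

Run:
```python
import cv2
im=cv2.imread("pics/w2.png")[55:120,222:292]
cv2.imwrite("pics/c2.png",cv2.resize(im,None,fx=8,fy=8,interpolation=cv2.INTER_CUBIC))
```

```text
(no output)
```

View pics/c2.png

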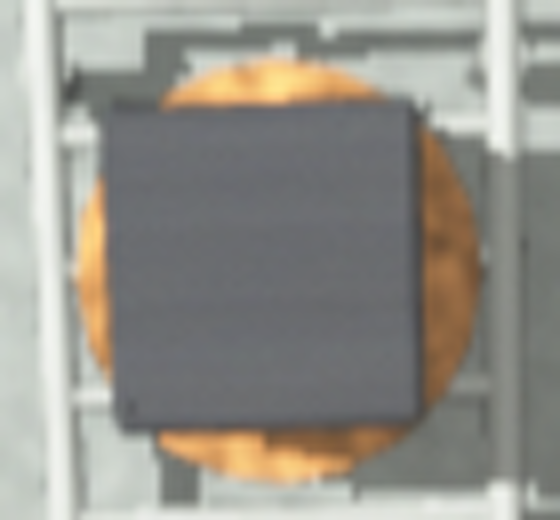

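The plain steel tin with its dark lid is confirmed. The lid corners in this crop are at (105,107), (415,103), (420,418) and (122,430).

Run:
```python
from h import *
p=cams.camera_params("wrist")
c=np.array([[105,107],[415,103],[420,418],[122,430]])/8-.5+[222,55]
W=plane("wrist",c,.102,p)[:,:2];print(W.round(4),W.mean(0))
for i in range(4):
    d=W[(i+1)%4]-W[i];a=np.arctan2(d[1],d[0]);print(np.linalg.norm(d).round(4),round((a+np.pi/4)%(np.pi/2)-np.pi/4,3))
```

```text
[[ 0.4012 -0.1415]
 [ 0.4071 -0.101 ]
 [ 0.4471 -0.1062]
 [ 0.4424 -0.1464]] [ 0.42443807 -0.12377561]
0.0409 -0.143
0.0404 -0.127
0.0405 -0.116
0.0415 -0.12
```

Request:
jog_arm(turn=[[0,0,-0.029],[0,0,-0.029],[0,0,-0.029],[0,0,-0.029],[0,0,-0.029],[0,0,-0.029],[0,0,-0.029],[0,0,-0.029],[0,0,-0.029],[0,0,-0.029]], translation=[[0.077,-0.006,0.06],[0.077,-0.006,0.12],[0.077,-0.006,0.17],[0.077,-0.006,0.2],[0.077,-0.006,0.2],[0.077,-0.006,0.23],[0.077,-0.006,0.26],[0.077,-0.006,0.28],[0.077,-0.006,0.288],[0.077,-0.006,0.288]], grip=[0,0,0,0,0,0,0,0,0,0])

```text
clock: 5.45
tool_pos: [0.4234, -0.1249, 0.0725]
eef_rot: [0.064, 0.998, -0.0, 0.001]
contact_force: [-0.2, 0.2, 0.4]
opening: 1.001
finger_force: 0.0
```

Request:
jog_arm(turn=[[0,0,0],[0,0,0],[0,0,0],[0,0,0],[0,0,0],[0,0,0],[0,0,0],[0,0,0]], translation=[[0,0,0],[0,0,0],[0,0,0],[0,0,0],[0,0,0],[0,0,0],[0,0,0],[0,0,0]], grip=[0.3,0.4,0.5,0.6,0.7,0.7,0.7,0.7], force=15)

```text
clock: 6.45
tool_pos: [0.4226, -0.1245, 0.0717]
eef_rot: [0.064, 0.998, 0.0, 0.0]
contact_force: [1.2, 1.0, 2.8]
opening: 0.498
finger_force: 15.0
```

Run:
```python
from h import *
go([.6425,.1816,.22],np.pi/2-.143);go([.6425,.1816,.05],np.pi/2-.143)
```

```text
shift [-0.1792  0.3316 -0.1481] turn [0.0003 0.0002 0.0155]
shift [-0.1792  0.3316  0.0219] turn [0.0003 0.0002 0.0155]
```

Request:
jog_arm(turn=[[0,0,0],[0,0,0],[0,0,0],[0,0,0],[0,0,0],[0,0,0.016],[0,0,0.016],[0,0,0.016],[0,0,0.016],[0,0,0.016],[0,0,0.016],[0,0,0.016],[0,0,0.016],[0,0,0.016],[0,0,0.016],[0,0,0.016],[0,0,0.016],[0,0,0.016]], translation=[[0,0,-0.015],[0,0,-0.045],[0,0,-0.085],[0,0,-0.12],[0,0,-0.14],[-0.01,0.02,-0.148],[-0.03,0.055,-0.148],[-0.051,0.095,-0.148],[-0.074,0.137,-0.148],[-0.097,0.18,-0.148],[-0.12,0.222,-0.148],[-0.141,0.262,-0.148],[-0.16,0.297,-0.148],[-0.172,0.318,-0.148],[-0.179,0.331,-0.145],[-0.179,0.332,-0.12],[-0.179,0.332,-0.08],[-0.179,0.332,-0.05]], grip=[0.7,0.7,0.7,0.7,0.7,0.7,0.7,0.7,0.7,0.7,0.7,0.7,0.7,0.7,0.7,0.7,0.7,0.7])

```text
clock: 8.7
tool_pos: [0.6412, 0.1801, 0.1196]
eef_rot: [0.072, 0.997, -0.001, -0.001]
contact_force: [-0.3, 0.2, -1.2]
opening: 0.496
finger_force: 15.0
```

Run:
```python
from h import *
go([.6425,.1816,.046],np.pi/2-.143);print(r.get_state()["contact_force"])
im=cams.snapshot("top");print(proj([.6425,.1816,.05],cams.camera_params("top")))
cv2.imwrite("pics/t3.png",cv2.resize(im[90:290,90:240],None,fx=3,fy=3)[:,:,::-1])
```

```text
shift [-0.0012  0.0018  0.0735] turn [-0.0024 -0.0025 -0.0018]
[-0.32156292  0.22168923 -1.17368669]
[[154.01922231 142.64652847]]
```

Request:
jog_arm(turn=[[0,0,0],[0,0,0],[0,0,0],[0,0,0],[0,0,0],[0,0,0],[0,0,0],[0,0,0]], translation=[[0,0.001,0.025],[0,0.001,0.05],[0,0.001,0.063],[0,0.001,0.068],[0,0.001,0.07],[0,0.001,0.071],[0,0.001,0.072],[0,0.001,0.073]], grip=[0.7,0.7,0.7,0.7,0.7,0.7,0.7,0.7])

```text
clock: 9.75
tool_pos: [0.6427, 0.1829, 0.049]
eef_rot: [0.072, 0.997, 0.0, 0.0]
contact_force: [0.1, 0.3, -1.6]
opening: 0.5
finger_force: 15.0
```

Request:
jog_arm(turn=[[0,0,0],[0,0,0],[0,0,0],[0,0,0]], translation=[[0,0,0.0005],[0,0,0.001],[0,0,0.001],[0,0,0.001]], grip=[0.7,0.7,0.7,0.7])

```text
clock: 10.25
tool_pos: [0.6425, 0.1828, 0.0477]
eef_rot: [0.072, 0.997, 0.0, 0.0]
contact_force: [-0.6, -0.2, -2.3]
opening: 0.497
finger_force: 15.0
```

Request:
jog_arm(turn=[[0,0,0],[0,0,0],[0,0,0],[0,0,0]], translation=[[0,0,0.0005],[0,0,0.001],[0,0,0.0015],[0,0,0.0015]], grip=[0.7,0.7,0.7,0.7])

```text
clock: 10.75
tool_pos: [0.6425, 0.1828, 0.0462]
eef_rot: [0.072, 0.997, 0.0, -0.0]
contact_force: [0.6, -0.9, -1.1]
opening: 0.496
finger_force: 15.0
```

Request:
jog_arm(turn=[[0,0,0],[0,0,0],[0,0,0],[0,0,0]], translation=[[0,0,0.0005],[0,0,0.001],[0,0,0.0015],[0,0,0.0015]], grip=[0.7,0.7,0.7,0.7])

```text
clock: 11.25
tool_pos: [0.6425, 0.1828, 0.0458]
eef_rot: [0.072, 0.997, -0.0, 0.0]
contact_force: [-1.9, -2.1, 7.1]
opening: 0.495
finger_force: 15.0
```

Run:
```python
from h import *
go([.4995,-.1312,.16],np.pi/2-.12)
```

```text
shift [ 0.0965 -0.3312 -0.1142] turn [ 0.      0.0003 -0.0239]
```

Request:
jog_arm(turn=[[0,0,0],[0,0,0],[0,0,0],[0,0,0],[0,0,0],[0,0,0],[0,0,0],[0,0,0]], translation=[[0,0,0],[0,0,0],[0,0,0],[0,0,0],[0,0,-0.03],[0,0,-0.07],[0,0,-0.114],[0,0,-0.114]], grip=[0.45,0.3,0,0,0,0,0,0])

```text
clock: 12.25
tool_pos: [0.645, 0.1837, 0.1627]
eef_rot: [0.072, 0.997, 0.002, 0.004]
contact_force: [-0.1, -0.7, 0.3]
opening: 1.0
finger_force: 0.0
```

Request:
jog_arm(turn=[[0,0,-0.024],[0,0,-0.024],[0,0,-0.024],[0,0,-0.024],[0,0,-0.024],[0,0,-0.024],[0,0,-0.024],[0,0,-0.024],[0,0,-0.024],[0,0,-0.024]], translation=[[0.097,-0.331,0],[0.097,-0.331,0],[0.097,-0.331,0],[0.097,-0.331,0],[0.097,-0.331,0],[0.097,-0.331,0],[0.097,-0.331,0],[0.097,-0.331,0],[0.097,-0.331,0],[0.097,-0.331,0]], grip=[0,0,0,0,0,0,0,0,0,0])

```text
clock: 13.5
tool_pos: [0.4996, -0.1296, 0.1586]
eef_rot: [0.059, 0.998, 0.0, 0.0]
contact_force: [-0.2, 0.5, 0.1]
opening: 1.001
finger_force: 0.0
```

Run:
```python
from h import *
go([.4995,-.1312,.064],np.pi/2-.12)
im=cams.snapshot("top");a=cv2.resize(im[110:285,110:350],None,fx=3,fy=3)
cv2.imwrite("pics/t4.png",a[:,:,::-1])
```

```text
shift [-0.0001 -0.0016  0.0946] turn [0.0006 0.0002 0.0024]
```

View pics/t4.png

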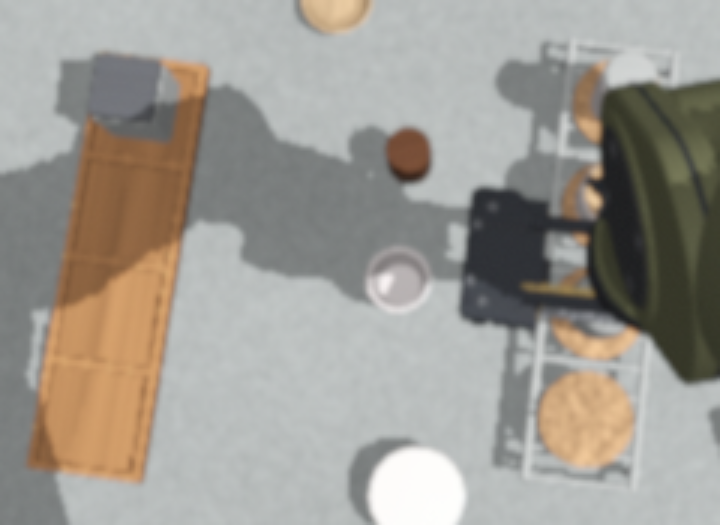

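The top view shows the tin standing in the far compartment (128,95 in the crop), and the gripper over the shaker. Descending.

Request:
jog_arm(turn=[[0,0,0],[0,0,0],[0,0,0],[0,0,0],[0,0,0],[0,0,0],[0,0,0],[0,0,0],[0,0,0],[0,0,0],[0,0,0],[0,0,0],[0,0,0]], translation=[[0,-0.002,0.03],[0,-0.002,0.06],[0,-0.002,0.085],[0,-0.002,0.094],[0,-0.002,0.095],[0,-0.002,0.095],[0,-0.002,0.095],[0,-0.002,0.095],[0,-0.002,0.095],[0,-0.002,0.095],[0,-0.002,0.095],[0,-0.002,0.095],[0,-0.002,0.095]], grip=[0,0,0,0,0,0.3,0.4,0.5,0.6,0.7,0.7,0.7,0.7], force=15)

```text
clock: 15.18
tool_pos: [0.499, -0.1325, 0.0639]
eef_rot: [0.06, 0.998, 0.0, 0.0]
contact_force: [-0.7, 2.9, 4.6]
opening: 0.49
finger_force: 15.0
```

Run:
```python
from h import *
go([.5712,.1919,.22],np.pi/2-.143)
```

```text
shift [-0.0331  0.3308 -0.1559] turn [0.0005 0.0004 0.0236]
```

Request:
jog_arm(turn=[[0,0,0],[0,0,0],[0,0,0],[0,0,0],[0,0,0],[0,0,0.024],[0,0,0.024],[0,0,0.024],[0,0,0.024],[0,0,0.024],[0,0,0.024],[0,0,0.024],[0,0,0.024],[0,0,0.024],[0,0,0.024],[0,0,0.024],[0,0,0.024],[0,0,0.024],[0,0,0.024],[0,0,0.024]], translation=[[0,0,-0.015],[0,0,-0.045],[0,0,-0.085],[0,0,-0.12],[0,0,-0.14],[-0.002,0.02,-0.148],[-0.006,0.055,-0.15],[-0.01,0.1,-0.15],[-0.015,0.145,-0.15],[-0.02,0.19,-0.15],[-0.024,0.235,-0.15],[-0.028,0.275,-0.15],[-0.031,0.305,-0.15],[-0.033,0.323,-0.15],[-0.033,0.331,-0.145],[-0.033,0.331,-0.12],[-0.033,0.331,-0.085],[-0.033,0.331,-0.05],[-0.033,0.331,-0.02],[-0.033,0.331,-0.01]], grip=[0.7,0.7,0.7,0.7,0.7,0.7,0.7,0.7,0.7,0.7,0.7,0.7,0.7,0.7,0.7,0.7,0.7,0.7,0.7,0.7])

```text
clock: 17.68
tool_pos: [0.57, 0.1895, 0.0719]
eef_rot: [0.073, 0.997, -0.002, -0.002]
contact_force: [-1.2, -0.4, -1.9]
opening: 0.492
finger_force: 15.0
```

Run:
```python
from h import *
go([.5712,.1919,.038],np.pi/2-.143)
```

```text
shift [-0.001   0.0027  0.0339] turn [-0.0033 -0.0031 -0.0023]
```

Request:
jog_arm(turn=[[0,0,0],[0,0,0],[0,0,0],[0,0,0],[0,0,0],[0,0,0],[0,0,0],[0,0,0]], translation=[[0,0,0.012],[0,0,0.022],[0,0,0.029],[0,0,0.032],[0,0,0.0335],[0,0,0.0345],[0,0,0.0355],[0,0,0.0355]], grip=[0.7,0.7,0.7,0.7,0.7,0.7,0.7,0.7])

```text
clock: 18.68
tool_pos: [0.5712, 0.1918, 0.0383]
eef_rot: [0.072, 0.997, 0.0, 0.0]
contact_force: [1.0, 0.4, -2.0]
opening: 0.491
finger_force: 15.0
```

Request:
jog_arm(turn=[[0,0,0],[0,0,0],[0,0,0],[0,0,0]], translation=[[0,0,0.0005],[0,0,0.001],[0,0,0.0013],[0,0,0.0013]], grip=[0.7,0.7,0.7,0.7])

```text
clock: 19.18
tool_pos: [0.5712, 0.1918, 0.0379]
eef_rot: [0.072, 0.997, 0.0, 0.0]
contact_force: [-2.4, -0.5, 6.8]
opening: 0.495
finger_force: 15.0
```

Run:
```python
from h import *
go([.5695,-.1400,.16],np.pi/2-.12)
```

```text
shift [-0.0459 -0.3286 -0.1221] turn [ 0.0001  0.0005 -0.0238]
```

Request:
jog_arm(turn=[[0,0,0],[0,0,0],[0,0,0],[0,0,0],[0,0,0],[0,0,0],[0,0,0],[0,0,0],[0,0,0]], translation=[[0,0,0],[0,0,0],[0,0,0],[0,0,0],[0,0,-0.03],[0,0,-0.07],[0,0,-0.122],[0,0,-0.122],[0,0,-0.122]], grip=[0.45,0.3,0,0,0,0,0,0,0])

```text
clock: 20.3
tool_pos: [0.5708, 0.1915, 0.1585]
eef_rot: [0.072, 0.997, -0.0, -0.0]
contact_force: [-0.1, 0.3, -0.7]
opening: 0.996
finger_force: 0.0
```

Request:
jog_arm(turn=[[0,0,-0.024],[0,0,-0.024],[0,0,-0.024],[0,0,-0.024],[0,0,-0.024],[0,0,-0.024],[0,0,-0.024],[0,0,-0.024],[0,0,-0.024]], translation=[[-0.046,-0.329,0],[-0.046,-0.329,0],[-0.046,-0.329,0],[-0.046,-0.329,0],[-0.046,-0.329,0],[-0.046,-0.329,0],[-0.046,-0.329,0],[-0.046,-0.329,0],[-0.046,-0.329,0]], grip=[0,0,0,0,0,0,0,0,0])

```text
clock: 21.42
tool_pos: [0.5698, -0.1375, 0.1588]
eef_rot: [0.058, 0.998, 0.001, -0.0]
contact_force: [-0.2, 0.1, -0.4]
opening: 1.001
finger_force: 0.0
```

Run:
```python
from h import *
go([.5695,-.1400,.065],np.pi/2-.12)
im=cams.snapshot("scene");a=cv2.resize(im[130:280,180:400],None,fx=3.5,fy=3.5)
cv2.imwrite("pics/s5.png",a[:,:,::-1])
```

```text
shift [ 0.     -0.0027  0.0938] turn [ 0.0016 -0.0003  0.0043]
```

View pics/s5.png

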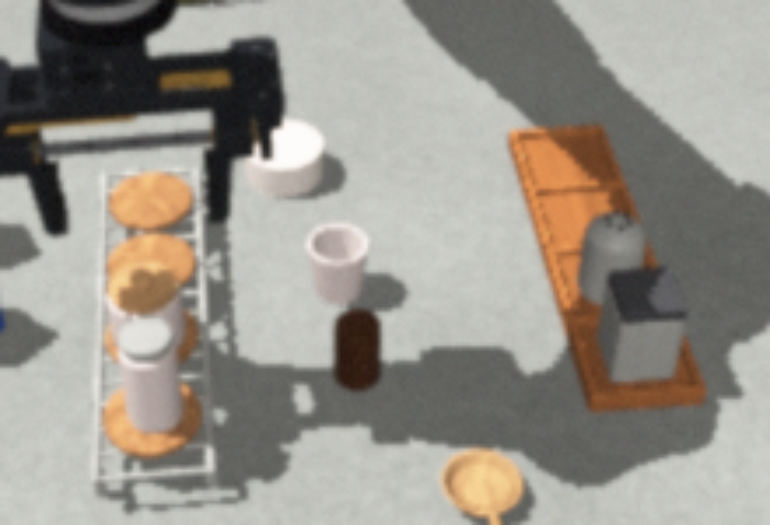

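The tin (645,325) and shaker (612,255) stand upright in their compartments. The squat pot is next.

Request:
jog_arm(turn=[[0,0,0],[0,0,0],[0,0,0],[0,0,0],[0,0,0],[0,0,0],[0,0,0],[0,0,0],[0,0,0],[0,0,0],[0,0,0],[0,0,0],[0,0,0]], translation=[[0,-0.001,0.03],[0,-0.001,0.06],[0,-0.001,0.085],[0,-0.001,0.093],[0,-0.001,0.094],[0,-0.001,0.094],[0,-0.001,0.094],[0,-0.001,0.094],[0,-0.001,0.094],[0,-0.001,0.094],[0,-0.001,0.094],[0,-0.001,0.094],[0,-0.001,0.094]], grip=[0,0,0,0,0,0.2,0.3,0.4,0.5,0.6,0.7,0.7,0.7], force=18)

```text
clock: 23.1
tool_pos: [0.5696, -0.1413, 0.0652]
eef_rot: [0.06, 0.998, 0.0, 0.0]
contact_force: [-0.8, -0.5, 6.1]
opening: 0.559
finger_force: 18.0
```

Run:
```python
from h import *
go([.5,.2021,.22],np.pi/2-.143)
```

```text
shift [ 0.11    0.3327 -0.1548] turn [0.0002 0.0004 0.0233]
```

Request:
jog_arm(turn=[[0,0,0],[0,0,0],[0,0,0],[0,0,0],[0,0,0],[0,0,0.023],[0,0,0.023],[0,0,0.023],[0,0,0.023],[0,0,0.023],[0,0,0.023],[0,0,0.023],[0,0,0.023],[0,0,0.023],[0,0,0.023],[0,0,0.023],[0,0,0.023],[0,0,0.023],[0,0,0.023],[0,0,0.023]], translation=[[0,0,-0.015],[0,0,-0.045],[0,0,-0.085],[0,0,-0.12],[0,0,-0.14],[0.007,0.02,-0.148],[0.018,0.055,-0.15],[0.033,0.1,-0.15],[0.048,0.145,-0.15],[0.063,0.19,-0.15],[0.078,0.235,-0.15],[0.091,0.275,-0.15],[0.101,0.305,-0.15],[0.107,0.323,-0.15],[0.11,0.332,-0.145],[0.11,0.333,-0.12],[0.11,0.333,-0.085],[0.11,0.333,-0.05],[0.11,0.333,-0.02],[0.11,0.333,-0.01]], grip=[0.7,0.7,0.7,0.7,0.7,0.7,0.7,0.7,0.7,0.7,0.7,0.7,0.7,0.7,0.7,0.7,0.7,0.7,0.7,0.7])

```text
clock: 25.6
tool_pos: [0.4995, 0.2005, 0.0732]
eef_rot: [0.072, 0.997, -0.001, -0.001]
contact_force: [-0.2, -0.3, -2.1]
opening: 0.557
finger_force: 18.0
```

Request:
jog_arm(turn=[[0,0,0],[0,0,0],[0,0,0],[0,0,0],[0,0,0],[0,0,0],[0,0,0],[0,0,0]], translation=[[0,0,0.012],[0,0,0.022],[0,0,0.029],[0,0,0.032],[0,0,0.0335],[0,0,0.0345],[0,0,0.035],[0,0,0.035]], grip=[0.7,0.7,0.7,0.7,0.7,0.7,0.7,0.7])

```text
clock: 26.6
tool_pos: [0.5, 0.2024, 0.04]
eef_rot: [0.071, 0.997, 0.0, 0.0]
contact_force: [-0.6, -0.2, -1.5]
opening: 0.56
finger_force: 18.0
```

Request:
jog_arm(turn=[[0,0,0],[0,0,0],[0,0,0],[0,0,0],[0,0,0]], translation=[[0,0,0.0005],[0,0,0.001],[0,0,0.0015],[0,0,0.0018],[0,0,0.0018]], grip=[0.7,0.7,0.7,0.7,0.7])

```text
clock: 27.22
tool_pos: [0.5001, 0.2023, 0.0391]
eef_rot: [0.071, 0.997, 0.0, 0.0]
contact_force: [-1.5, -0.7, 8.7]
opening: 0.563
finger_force: 18.0
```

Run:
```python
from h import *
go([.640,-.1455,.17],np.pi/2-.12)
```

```text
shift [-0.1881 -0.3244 -0.1308] turn [ 0.0002  0.0007 -0.0229]
```

Request:
jog_arm(turn=[[0,0,0],[0,0,0],[0,0,0],[0,0,0],[0,0,0],[0,0,0],[0,0,0],[0,0,0],[0,0,0]], translation=[[0,0,0],[0,0,0],[0,0,0],[0,0,0],[0,0,-0.03],[0,0,-0.07],[0,0,-0.131],[0,0,-0.131],[0,0,-0.131]], grip=[0.4,0.25,0,0,0,0,0,0,0])

```text
clock: 28.35
tool_pos: [0.4998, 0.202, 0.1689]
eef_rot: [0.071, 0.997, -0.0, -0.0]
contact_force: [-0.4, 0.4, -0.0]
opening: 0.994
finger_force: 0.0
```

Request:
jog_arm(turn=[[0,0,-0.023],[0,0,-0.023],[0,0,-0.023],[0,0,-0.023],[0,0,-0.023],[0,0,-0.023],[0,0,-0.023],[0,0,-0.023],[0,0,-0.023],[0,0,-0.023]], translation=[[-0.188,-0.325,0],[-0.188,-0.325,0],[-0.188,-0.325,0],[-0.188,-0.325,0],[-0.188,-0.325,0],[-0.188,-0.325,0],[-0.188,-0.325,0],[-0.188,-0.325,0],[-0.188,-0.325,0],[-0.188,-0.325,0]], grip=[0,0,0,0,0,0,0,0,0,0])

```text
clock: 29.6
tool_pos: [0.6396, -0.1441, 0.169]
eef_rot: [0.058, 0.998, 0.0, -0.0]
contact_force: [-0.3, -0.4, 0.3]
opening: 0.999
finger_force: 0.0
```

Run:
```python
from h import *
im=cams.snapshot("scene");print([(round(d["p"],2),np.round(d["position"],4)) for d in models.place_of("scene","tall_mid")])
for n in ["squat_mid","shaker_mid","tin_mid"]: print([(round(d["p"],2),np.round(d["position"],4)) for d in models.place_of("scene",n)])
go([.640,-.1455,.072],np.pi/2-.12)
```

```text
[(0.7, array([ 0.6391, -0.1479,  0.0722]))]
[(0.64, array([0.5   , 0.2012, 0.0377])), (0.37, array([ 5.293e-01, -1.325e-01,  1.000e-04]))]
[(0.74, array([0.5703, 0.1915, 0.0366]))]
[(0.91, array([0.6419, 0.1873, 0.041 ])), (0.79, array([ 0.3988, -0.2753,  0.0352])), (0.61, array([ 0.4987, -0.2707,  0.03  ])), (0.38, array([ 0.4244, -0.1197,  0.0305]))]
shift [-0.0001  0.0003  0.0972] turn [-0.      0.0001  0.0007]
```

Request:
jog_arm(turn=[[0,0,0],[0,0,0],[0,0,0],[0,0,0],[0,0,0],[0,0,0],[0,0,0],[0,0,0],[0,0,0],[0,0,0],[0,0,0],[0,0,0],[0,0,0],[0,0,0],[0,0,0]], translation=[[0,0,0.03],[0,0,0.06],[0,0,0.085],[0,0,0.095],[0,0,0.097],[0,0,0.097],[0,0,0.097],[0,0,0.097],[0,0,0.097],[0,0,0.097],[0,0,0.097],[0,0,0.097],[0,0,0.097],[0,0,0.097],[0,0,0.097]], grip=[0,0,0,0,0,0.3,0.4,0.48,0.53,0.58,0.63,0.7,0.75,0.75,0.75], force=15)

```text
clock: 31.72
tool_pos: [0.6399, -0.146, 0.0722]
eef_rot: [0.06, 0.998, 0.0, 0.0]
contact_force: [-0.4, 0.6, 1.1]
opening: 0.401
finger_force: 15.0
```

Run:
```python
from h import *
go([.4287,.2124,.046],np.pi/2-.143)
```

```text
shift [0.2525 0.3306 0.0262] turn [0.0002 0.0001 0.0233]
```

Request:
jog_arm(turn=[[0,0,0],[0,0,0],[0,0,0],[0,0,0],[0,0,0],[0,0,0.023],[0,0,0.023],[0,0,0.023],[0,0,0.023],[0,0,0.023],[0,0,0.023],[0,0,0.023],[0,0,0.023],[0,0,0.023],[0,0,0.023],[0,0,0.023],[0,0,0.023],[0,0,0.023],[0,0,0.023],[0,0,0.023]], translation=[[0,0,-0.015],[0,0,-0.045],[0,0,-0.085],[0,0,-0.12],[0,0,-0.14],[0.015,0.02,-0.148],[0.038,0.05,-0.15],[0.069,0.09,-0.15],[0.099,0.13,-0.15],[0.13,0.17,-0.15],[0.16,0.21,-0.15],[0.191,0.25,-0.15],[0.218,0.285,-0.15],[0.238,0.312,-0.15],[0.25,0.327,-0.15],[0.2525,0.331,-0.145],[0.2525,0.331,-0.12],[0.2525,0.331,-0.085],[0.2525,0.331,-0.05],[0.2525,0.331,-0.02]], grip=[0.75,0.75,0.75,0.75,0.75,0.75,0.75,0.75,0.75,0.75,0.75,0.75,0.75,0.75,0.75,0.75,0.75,0.75,0.75,0.75])

```text
clock: 34.22
tool_pos: [0.4295, 0.2115, 0.091]
eef_rot: [0.072, 0.997, -0.0, 0.0]
contact_force: [-0.2, 1.2, -1.9]
opening: 0.401
finger_force: 15.0
```

Request:
jog_arm(turn=[[0,0,0],[0,0,0],[0,0,0],[0,0,0],[0,0,0],[0,0,0],[0,0,0],[0,0,0]], translation=[[0,0,0.016],[0,0,0.03],[0,0,0.038],[0,0,0.042],[0,0,0.0435],[0,0,0.0445],[0,0,0.045],[0,0,0.045]], grip=[0.75,0.75,0.75,0.75,0.75,0.75,0.75,0.75])

```text
clock: 35.22
tool_pos: [0.4288, 0.2128, 0.0473]
eef_rot: [0.071, 0.997, 0.0, 0.0]
contact_force: [0.2, 0.5, -1.2]
opening: 0.402
finger_force: 15.0
```

Request:
jog_arm(turn=[[0,0,0],[0,0,0],[0,0,0],[0,0,0],[0,0,0]], translation=[[0,0,0.0005],[0,0,0.001],[0,0,0.0015],[0,0,0.002],[0,0,0.002]], grip=[0.75,0.75,0.75,0.75,0.75])

```text
clock: 35.85
tool_pos: [0.4287, 0.2127, 0.046]
eef_rot: [0.071, 0.997, 0.0, 0.0]
contact_force: [-0.4, 0.0, 10.2]
opening: 0.403
finger_force: 15.0
```

Contact; now release, rise, and look.

Request:
jog_arm(turn=[[0,0,0],[0,0,0],[0,0,0],[0,0,0],[0,0,0],[0,0,0],[0,0,0],[0,0,0],[0,0,0],[0,0,0],[0,0,0],[0,0,0],[0,0,0],[0,0,0],[0,0,0]], translation=[[0,0,0],[0,0,0],[0,0,0],[0,0,0],[0,0,-0.03],[0,0,-0.07],[0,0,-0.12],[0,0,-0.17],[0,0,-0.23],[0,0,-0.26],[-0.06,-0.05,-0.27],[-0.08,-0.1,-0.27],[-0.08,-0.1,-0.27],[-0.08,-0.1,-0.27],[-0.08,-0.1,-0.27]], grip=[0.55,0.35,0,0,0,0,0,0,0,0,0,0,0,0,0])

```text
clock: 37.72
tool_pos: [0.4929, 0.1041, 0.3151]
eef_rot: [0.07, 0.998, 0.0, -0.0]
contact_force: [-0.1, 0.7, 0.4]
opening: 0.999
finger_force: 0.0
```

Run:
```python
from h import *
im=cams.snapshot("wrist");b=cams.snapshot("scene")
cv2.imwrite("pics/end.png",np.hstack([im[:,150:450],cv2.resize(b[140:268,300:400],(300,384))])[:,:,::-1])
for n in ["tall_mid","squat_mid","shaker_mid","tin_mid"]: print(n,[(round(d["p"],2),np.round(d["position"],3)) for d in models.place_of("scene",n)][:2])
```

```text
tall_mid [(0.52, array([0.429, 0.215, 0.046]))]
squat_mid [(0.61, array([0.498, 0.202, 0.036])), (0.39, array([ 0.498, -0.129,  0.031]))]
shaker_mid [(0.71, array([0.57 , 0.19 , 0.036])), (0.62, array([0.427, 0.209, 0.046]))]
tin_mid [(0.83, array([ 0.498, -0.271,  0.034])), (0.64, array([ 0.398, -0.274,  0.036]))]
```

View pics/end.png

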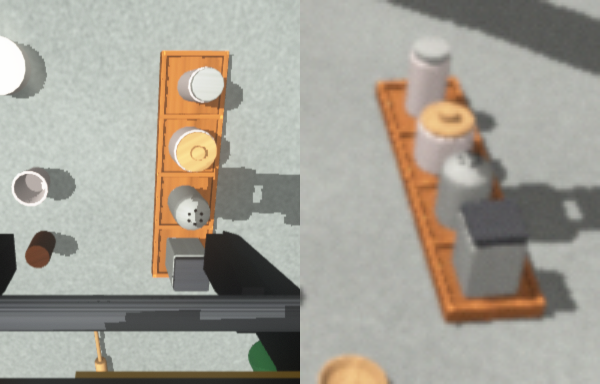

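All four pots stand upright in the tray, from nearest to farthest: tall (200,85), squat (195,150), shaker (190,207), tin (190,262). The gripper is clear of all of them.

```bash
python3 -c "
from plant import r
print(r.finish_job())"
```

```text
the job is handed in; nothing more can be done
None
```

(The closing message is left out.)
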